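Put the snack tiffin together and clamp its lid with the wire bail

ROBOT

A 6-joint arm with a two-finger parallel gripper is mounted at the origin on the work surface. World frame = base frame: x ahead of the robot, y to its left, z up, the work surface at z = 0. Lengths are in mm, angles in rad, forces in N, time in s.
With the tool pointing down it reaches from about 300 to 775 mm from the base axis. Payload 14.6 kg.
Tool frame: the origin (TCP) lies on the front face of the gripper's body, between the roots of the fingers; the fingertips stand 97 mm ahead of it and the grasp point (between the pads) lies 78 mm ahead of it; z points along the fingers, y is the line along which they close (so a half turn about z gives the same grasp; the last joint's range is limited). The gripper opens to 94 mm and grips with 3 to 60 N. Pads are 16 mm wide; open, the fingers measure 119 mm over their backs; the gripper's body (75 mm by 177 mm) begins 78 mm behind the grasp point.
Start: joints at [1.199, 0.3, 1.521, -0, 1.321, -0.067], TCP at [165.054, 524.64, 302.646] pointing down, gripper open.
Joint ranges: [-3.03, 3.03], [-0.79, 2.21], [0.23, 2.52], [-1.04, 4.18], [0, 3.07], [-2.55, 2.55]. Speed limits (rad/s): [2.22, 2.22, 2.57, 3.14, 3.14, 3.14].

INTERFACE

Orientations are given as a unit quaternion [w, x, y, z].
In Python, from bench import manip gives the robot as it stands.
- The arm moves only by the tool carry_out, never from a script. Its argument "increments" is a list of rows, each a list of 7 numbers: the shift along the tool's x, y, z each as a share of 80 cm, from -1 to 1, then the turn, a rotation vector about the tool's x, y, z each as a share of 180 degrees, from -1 to 1, then the opening, from 0 (shut) to 1 (fully open). In form: [[x, y, z, wx, wy, wz, claw], ...]. A call has 1 to 8 rows; each row shifts and turns the commanded pose from where the row before left it, along the tool's axes as they then stand; what a row does not reach is not made up. A row lasts 1/12 s, in which the tool goes at most 41.7 mm and 7.16 degrees, less where a joint would pass 70% of its speed; a pose out of reach is approached as far as the arm can. A call with a number of a shift or a turn outside -1 to 1 is refused whole. A call with a gripper value outside its range is refused whole. The fingers move at their own pace and stop on an object; "squeeze" is the grip in N (left out, the last holds). Time passes only in rows, so rows that do not move let the fingers close. It gives the time, the measured TCP pose, the force, the opening and the grip force at its end, in the units of the state.
- manip.state(): the state, without advancing time (a new reading comes with each control period).
- manip.snapshot(name): name is "scene" or "top"; returns a dict with "frame" (420x560x3 uint8, blue, green, red), "fx", "fy", "cx", "cy" (pixels), "cam_to_world" (4x4, takes a point from camera to world coordinates). Camera axes: x right, y down, z forward; pixel columns grow to the right and rows downward; lengths in mm; the calibration is good to about 2 mm. A picture is of the moment at which its call begins. There is no depth.
- manip.finish_job(): hands the job in; it is judged then, once.
The state is a dict: "time_s": time; "joint_positions": joint angles; "joint_vel": joint speeds; "tau": joint torques, N m; "eef_pos": TCP position; "orientation": TCP orientation; "force": force on the tool from outside, world axes, zero at the start; "wrist_torque": the same for the moment, N m; "gripper_width": opening from 0.0 (shut) to 1.0 (fully open); "grasp_force": force on a finger pad.
Only numpy, scipy, OpenCV 4.12 (cv2) and the standard library are available. Lean on these libraries where they do the work, as an engineer would, in place of code of your own. Each camera call takes 0.05 s, during which the arm holds its last target. There are 200 camera calls.

TASK

Put the snack tiffin on the lazy susan together: gently set the yellow middle tier down on the cream bottom tier, then the narrower red lid on top, each nested level in the one below. Then swing the wire bail by its wooden grip up and over the lid, past its sticking point until it springs against its stop and clamps the lid down, let go, and leave the other things on the table where they stand.

Things in the scene. Friction and masses are not known exactly. Their poses are not given: they have to be found in the camera images.
- base_tier: cream open box 70 (x) x 168 (y) x 46 (z) mm, the tiffin's bottom tier, fixed in the middle bay of the teal lazy susan and turning with it. Origin: centre of its underside, 34 mm above the table. Walls 7 mm thick: mouth 56 x 154 mm, rim 46 mm above the origin. The wire bail is hinged on the middle of its two short ends and at the start lies out over its -x side
- tier: loose yellow open box, the middle tier: 64 (x) x 160 (y) x 42 mm tall, 0.2 to 0.4 kg. Origin: centre of its underside, z up. Foot: lowest 6 mm, 53 x 150 mm (49 x 146 at the bottom), 1.5 to 2 mm play in the base tier's mouth. Seated: origin 40 mm above the base tier's origin. Walls 8 mm: mouth 48 x 144. A half turn makes no difference. Starts on the left or right, the lid opposite
- lid: loose red lid, 0.14 to 0.28 kg: cap 56 (x) x 152 (y) mm, from 6 to 24 mm above the origin, over a grey foot 45 x 140 mm, 1.5 to 2 mm play in the tier's mouth. On the cap two steel barrel-topped lugs, 24 mm along y, centred at y = +52 and -52 mm, 56 mm wide, tops 48 mm above the origin. Origin: centre of its underside, z up. Seated: origin 36 mm above the tier's. A half turn makes no difference
- bail (a joint): bail angle, rad: 0 = level over the base tier's -x side; grows as it swings up about the base tier's +y; 1.571 = upright, dead centre, stretched over the crests of the lid's lugs; 1.711 = its stop, 8 degrees past upright towards +x. Starts at 0.15 to 0.5. Its weight is balanced, and friction (1 N at the grip) holds it where it is left
- pivot (a point): middle of the bail's hinge axis: on the base tier's centre line, 34 mm above its origin, so below the rim; the axis runs along the base tier's y
- grip (a point): centre of the wooden grip, a roller 13 mm in diameter, 52 mm long, free to turn on the middle of the bail's crossbar, parallel to the base tier's y. Bail free: 92 mm from the hinge axis. With tier and lid seated, the crossbar's rollers meet the lugs at about 1.32 rad and about 5 N at the grip swings it over; at upright the lid's flat cap lies 29 mm under the grip's centre
- bail_wire: the bail: 6 mm steel wire, two arms 92 mm either way along y from the middle, outside the ends of all tiers, joined by a crossbar with the grip and two white 10 mm rollers that run over the lid's lugs. Springy along its arms (5000 N/m): with tier and lid seated, drawn out from 92 mm to 95 mm from the hinge axis at upright (15 N) and 94 mm at the stop (10 N). Origin: on the hinge axis
- caddy: teal lazy susan, fixed round foot. Origin: centre of its underside on the table, on the vertical turning axis, which is also the base tier's. Its deck is a disc of 165 mm radius, top 32 mm above the table, on a stiff friction bearing (turns under 0.3 N m or more). Pockets on the deck, 105 to 145 mm from the axis both ways along the base tier's y, stand 78 mm above the table
- mug: bystander: blue mug, 82 mm in diameter, 92 mm tall. Origin: centre of its underside
- pencil_cup: bystander: steel pencil cup, 76 mm in diameter, 100 mm tall, with pencils up to 180 mm. Origin: centre of its underside
- spinning_top: bystander: wooden spinning top standing point up, 72 mm in diameter, 84 mm tall. Origin: centre of its underside
- candle: bystander: amber candle jar, 72 mm in diameter, 80 mm tall. Origin: centre of its underside
- magenta_box: bystander: closed magenta box, 106 x 156 x 63 mm. Origin: centre of its underside
- remote: bystander: black remote control lying flat, 44 x 160 x 19 mm. Origin: centre of its underside
- coasters: bystander: pile of round cork coasters, 96 mm in diameter, 24 mm tall. Origin: centre of its underside
Mind the look-alikes: they are no part of the job. What is shaped like the lid but green or turquoise is not meant.

How it is judged (in metres and radians):
On the way, in this order (a step that is already met when the one before it is completed fails the run):
1. the yellow tier is nested level in the base tier (horizontal distance between tier and base_tier below 0.006 m and z of tier in the frame of base_tier between 0.037 and 0.043 m and angle between tier's own z axis and vertical below 0.04 rad), for 0.2 s.
2. the red lid is nested level in the tier, with the tier still nested in the base tier (horizontal distance between tier and base_tier below 0.006 m and z of tier in the frame of base_tier below 0.043 m and horizontal distance between lid and tier below 0.006 m and z of lid in the frame of tier between 0.033 and 0.039 m and angle between lid's own z axis and vertical below 0.04 rad), for 0.2 s.
At the end, for the whole second after the job is handed in: the tier is nested level in the base tier and the lid level in the tier (each within 6 mm sideways, 3 mm in height and 0.04 rad of level), the bail is past dead centre at its stop (over 1.66 rad) and presses on the lid with more than 3 N, and the lid is at rest (all of step 2 and z of tier in the frame of base_tier above 0.037 m and angle between tier's own z axis and vertical below 0.04 rad and value of joint bail above 1.66 rad and contact force between bail_wire and lid above 3 N and linear speed of lid below 0.02 m/s); the robot touches nothing.
It fails at once if the tier or the lid is dropped or rammed on to the one below (over 60 N) (contact force between tier and base_tier above 60 N or contact force between lid and tier above 60 N).
It fails at once if a bystander is pushed more than 25 mm or tipped over (distance of any of mug, pencil_cup, spinning_top, candle, magenta_box, remote, coasters from where it was at the start of the episode above 0.025 m or angle between any of mug, pencil_cup, spinning_top, candle's own z axis and vertical above 0.5 rad).
It also fails if it takes over 70 s, if anything falls off the work surface, if the arm or the gripper's body presses on something with over 40 N, if the wrist force passes 120 N, or if a joint passes its speed limit or range.

## Working session

There is one attempt and no reset: what is moved stays moved. The work goes in short steps, Python scripts to look and compute and a tool call to move; the robot and the scene stay as the last step left them, time stands still between calls to the robot, and variables do not carry over. Pictures are saved under pics/ and viewed, at most 14 in all, crops included, and the job is handed in when it is done.

Besides the shell and the picture viewer there is one more tool, called after "Emit:" as name(argument=value, ...) on one line, values as JSON. carry_out: Moves the arm, as the interface text tells. Its arguments: {"type":"object","properties":{"increments":{"type":"array"},"squeeze":{"type":"number"}},"required":["increments"]}

```bash
mkdir -p pics
cat > h.py <<'E'
import numpy as np, cv2
from bench import manip
def snap(n,f):
    s=manip.snapshot(n); cv2.imwrite('pics/'+f+'.png',s['frame']); np.savez('pics/'+f+'.npz',**{k:v for k,v in s.items()}); return s
def load(f): return dict(np.load('pics/'+f+'.npz'))
def w(s,u,v,z):
    T=np.array(s['cam_to_world']); d=T[:3,:3]@np.array([(u-s['cx'])/s['fx'],(v-s['cy'])/s['fy'],1.]); o=T[:3,3]
    return (o+d*(z-o[2])/d[2]).round(1)
def proj(s,p):
    T=np.linalg.inv(np.array(s['cam_to_world'])); q=T[:3,:3]@np.array(p,float)+T[:3,3]
    return np.array([s['fx']*q[0]/q[2]+s['cx'],s['fy']*q[1]/q[2]+s['cy']]).round(1)
E
python3 - <<'E'
from h import *
a=snap('top','t0');b=snap('scene','s0')
for s in(a,b): print(s['fx'],np.round(s['cam_to_world'],2))
cv2.imwrite('pics/t0b.png',cv2.resize(a['frame'],(800,600),interpolation=cv2.INTER_CUBIC))
cv2.imwrite('pics/s0b.png',cv2.resize(b['frame'],(800,600),interpolation=cv2.INTER_CUBIC))
print(manip.state())
E
```

```text
439.8321276631903 [[ 2.00000e-02 -9.90000e-01  1.00000e-01  4.06430e+02]
 [-1.00000e+00 -2.00000e-02  2.00000e-02 -1.37400e+01]
 [-2.00000e-02 -1.00000e-01 -9.90000e-01  1.45732e+03]
 [ 0.00000e+00  0.00000e+00  0.00000e+00  1.00000e+00]]
484.0501668431841 [[ 6.80000e-01  3.80000e-01 -6.20000e-01  1.67030e+03]
 [ 7.30000e-01 -3.70000e-01  5.80000e-01 -1.05113e+03]
 [-1.00000e-02 -8.50000e-01 -5.30000e-01  1.02089e+03]
 [ 0.00000e+00  0.00000e+00  0.00000e+00  1.00000e+00]]
{'time_s': 0.1, 'joint_positions': array([ 1.19938357e+00,  3.00404656e-01,  1.52152135e+00, -5.47952932e-06,
        1.32069120e+00, -6.66176075e-02]), 'joint_vel': array([ 0.00145301, -0.00046409, -0.0005715 , -0.00013221,  0.00123808,
        0.00102311]), 'tau': array([ 1.80835697e-03, -5.32648551e+01, -3.53283763e+01,  7.09562330e-02,
        2.35064118e-02, -6.02958153e-05]), 'eef_pos': array([165.0174787 , 524.51923633, 302.14799165]), 'orientation': array([-1.08710301e-04,  1.51807660e-01,  9.88409921e-01, -5.00613864e-04]), 'force': array([-0.63068597,  0.68633532, -0.17834386]), 'wrist_torque': array([ 0.000405  , -0.03113776, -0.02809254]), 'grasp_force': 0.0, 'gripper_width': 0.9998865683039049}
```

View pics/t0b.png

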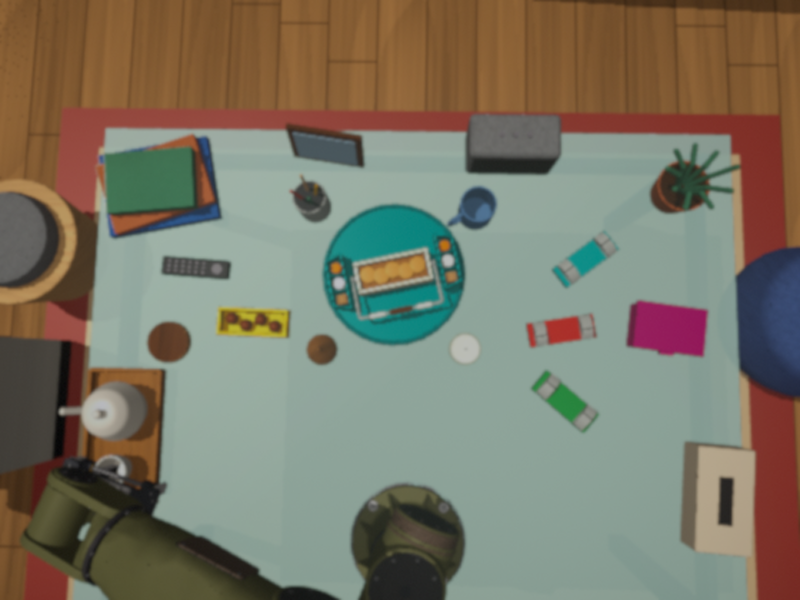

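View pics/s0b.png

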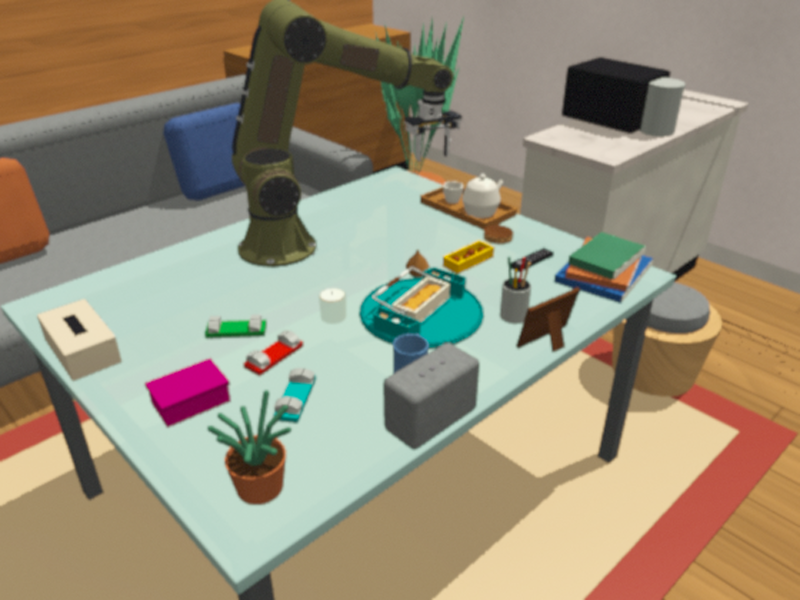

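The top view shows the yellow tier at (254,322) and the susan and base tier at (397,272). There are three lid-shaped things: red at (561,330), turquoise at (585,259) and green at (565,400). Only the red one fits the description. I'll confirm it in enlarged crops.

Run:
```python
from h import *
a=load('t0');f=a['frame']
def crop(x0,y0,x1,y1,k): return cv2.resize(f[y0:y1,x0:x1],None,fx=k,fy=k,interpolation=cv2.INTER_CUBIC)
top=crop(222,140,332,245,5)  # 550x525
y=crop(148,210,208,242,4);r=crop(364,215,424,247,4)
im=np.zeros((530,800,3),np.uint8); im[:525,:550]=top; im[:128,555:795]=y; im[140:268,555:795]=r
cv2.imwrite('pics/c0.png',im)
from scipy.optimize import minimize
hsv=cv2.cvtColor(f,cv2.COLOR_BGR2HSV)
```

```text
(no output)
```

View pics/c0.png

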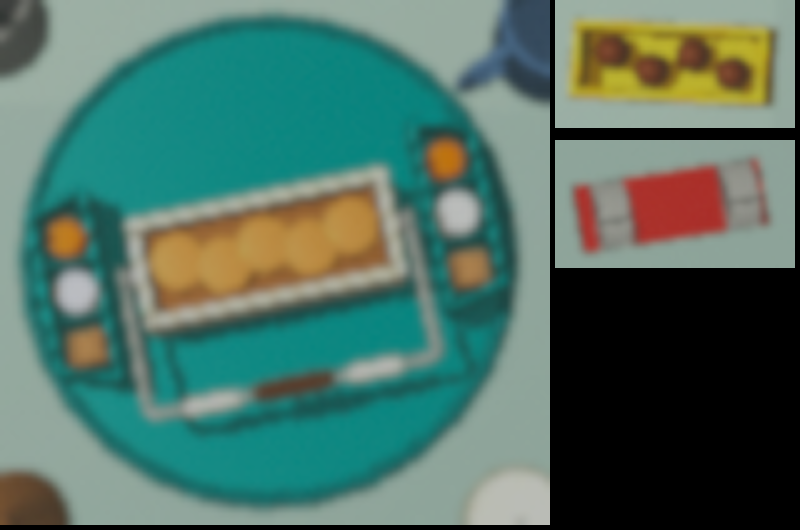

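The crops show the base rim corners at (126,218), (386,165), (409,275) and (150,330), the grip at (294,386), and the yellow tier and red lid on the right. Next I'll measure them.

Run:
```python
from h import *
a=load('t0');f=a['frame']
def q(pts,k,ox,oy,z,dx=0,dy=0): return np.array([w(a,(x-dx+.5)/k-.5+ox,(y-dy+.5)/k-.5+oy,z) for x,y in pts])
def rep(n,P):
    l=((P[0]-P[1])+(P[3]-P[2]))/2; s=((P[0]-P[3])+(P[1]-P[2]))/2
    print(n,P.mean(0).round(1),'L',np.linalg.norm(l).round(1),'W',np.linalg.norm(s).round(1),'yaw',np.degrees(np.arctan2(-l[0],l[1])).round(2),np.degrees(np.arctan2(s[1],s[0])).round(2))
rep('base',q([(126,218),(386,165),(409,275),(150,330)],5,222,140,80))
rep('tier',q([(574,20),(776,30),(773,105),(571,96)],4,148,210,42,555))
rep('lid',q([(573,187),(760,158),(769,222),(583,252)],4,364,215,24,555,140))
print('grip',q([(294,386)],5,222,140,120), q([(294,386)],5,222,140,98))
# color fits
from scipy.optimize import minimize
hsv=cv2.cvtColor(f,cv2.COLOR_BGR2HSV)
for n,(lo,hi),box in (('yellow',((20,150,80),(35,255,255)),(148,210,208,242)),('red',((0,150,80),(8,255,255)),(364,215,424,247))):
    m=cv2.inRange(hsv,lo,hi); M=np.zeros_like(m); x0,y0,x1,y1=box; M[y0:y1,x0:x1]=m[y0:y1,x0:x1]
    r=cv2.minAreaRect(cv2.findNonZero(M)); print(n,r, w(a,*r[0],42 if n=='yellow' else 24))
# disc circle (deck z=32)
m=cv2.inRange(hsv,(80,120,60),(95,255,255)); m[:,:200]=0;m[:,345:]=0;m[:130]=0;m[250:]=0
c=max(cv2.findContours(m,0,2)[0],key=cv2.contourArea); (cx,cy),r=cv2.minEnclosingCircle(c); print('disc',w(a,cx,cy,32),r)
e=cv2.fitEllipse(cv2.convexHull(c)); print(w(a,*e[0],32),e)
```

```text
base [599.2  39.   80. ] L 167.6 W 72.4 yaw 12.73 13.01
tier [481.  354.9  42. ] L 164.5 W 61.1 yaw -1.71 0.19
lid [ 476.1 -342.7   24. ] L 153.0 W 52.6 yaw 9.98 7.92
grip [[508.2  19.7 120. ]] [[509.9  20.3  98. ]]
yellow ((176.95233154296875, 225.1438446044922), (48.208168029785156, 17.776241302490234), 2.385944128036499) [481.5 355.8  42. ]
red ((387.4855041503906, 231.65602111816406), (14.977633476257324, 34.669036865234375), 81.25383758544922) [ 473.  -325.9   24. ]
disc [596.7  40.5  32. ] 49.115962982177734
[596.2  40.6  32. ] ((275.1514892578125, 191.90333557128906), (97.1269302368164, 97.79209899902344), 87.86261749267578)
```

```bash
cat > fit.py <<'E'
from h import *
from scipy.optimize import minimize
K=4
def box(x,y,yaw,wx,wy,z0,z1):
    c,s=np.cos(yaw),np.sin(yaw)
    return [(x+c*a-s*b,y+s*a+c*b,z) for a in(-wx/2,wx/2) for b in(-wy/2,wy/2) for z in(z0,z1)]
def fill(S,P,shape,val=255,im=None):
    p=np.array([proj_f(S,q) for q in P]); p=(p+.5)*K-.5
    im=np.zeros(shape,np.uint8) if im is None else im
    h=cv2.convexHull(p.astype(np.float32)); cv2.fillConvexPoly(im,np.round(h*16).astype(np.int32),val,cv2.LINE_AA,4); return im
def proj_f(s,p):
    q=s['Ti'][:3,:3]@np.array(p,float)+s['Ti'][:3,3]; return s['fx']*q[0]/q[2]+s['cx'],s['fy']*q[1]/q[2]+s['cy']
def prep(f):
    s=load(f); s['Ti']=np.linalg.inv(s['cam_to_world']); s['up']=cv2.resize(s['frame'],None,fx=K,fy=K,interpolation=cv2.INTER_CUBIC); s['hsv']=cv2.cvtColor(s['up'],cv2.COLOR_BGR2HSV); return s
def sil(s,lo,hi,x,y,R=150,z=20):
    u,v=(np.array(proj_f(s,(x,y,z)))+.5)*K; m=cv2.inRange(s['hsv'],lo,hi); M=np.zeros_like(m); cv2.circle(M,(int(u),int(v)),R,255,-1); m&=M
    m=cv2.morphologyEx(m,cv2.MORPH_OPEN,np.ones((5,5)))
    cs=[c for c in cv2.findContours(m,0,2)[0] if cv2.contourArea(c)>60]; h=cv2.convexHull(np.vstack(cs)); o=np.zeros_like(m); cv2.fillConvexPoly(o,h,255); return o
def fitsil(S,masks,dims,x0):
    def cost(p):
        t=0
        for s,m in zip(S,masks): r=fill(s,box(p[0],p[1],p[2],*dims),m.shape); t-=np.minimum(r,m).sum()/np.maximum(r,m).sum()
        return t/len(S)
    r=minimize(cost,x0,method='Nelder-Mead',options=dict(initial_simplex=[np.add(x0,d) for d in((0,0,0),(5,0,0),(0,5,0),(0,0,.08))],maxiter=80)); return r.x[:2].round(1),np.degrees(r.x[2]).round(2),r.fun.round(3)
YEL=((20,120,50),(35,255,255));RED=((0,140,50),(8,255,255))
def ring(s,x0,z=80,ow=(70,168),iw=(56,154)):
    hs=s['hsv'].astype(float); W=np.clip(hs[...,2]-1.2*hs[...,1],0,255); W[...]=W
    def cost(p):
        r=fill(s,box(*p,*ow,z-.1,z),W.shape); roi=cv2.dilate(r,np.ones((9,9)))>0
        fill(s,box(*p,*iw,z-.1,z),W.shape,0,r); return -np.corrcoef(r[roi],W[roi])[0,1]
    r=minimize(cost,x0,method='Nelder-Mead',options=dict(initial_simplex=[np.add(x0,d) for d in((0,0,0),(4,0,0),(0,4,0),(0,0,.05))],maxiter=80)); return r.x[:2].round(1),np.degrees(r.x[2]).round(2),r.fun.round(3)
E
python3 - <<'E'
from fit import *
t=prep('t0');s=prep('s0')
for nm,C,d,x0 in(('tier',YEL,(64,160,6,42),(481,355,0.)),('lid',RED,(56,152,6,24),(476,-343,.16))):
    mt,ms=sil(t,*C,*x0[:2]),sil(s,*C,*x0[:2])
    print(nm,fitsil([t],[mt],d,x0),fitsil([s],[ms],d,x0),fitsil([t,s],[mt,ms],d,x0))
print('base',ring(t,(598,39.5,.223)),ring(s,(598,39.5,.223)))
E
```

```text
tier (array([482.2, 359.8]), np.float64(-3.24), np.float64(-0.888)) (array([486.4, 346.8]), np.float64(0.63), np.float64(-0.678)) (array([483.8, 356.6]), np.float64(-0.71), np.float64(-0.771))
lid (array([ 475.5, -339.7]), np.float64(11.45), np.float64(-0.641)) (array([ 472.7, -335.7]), np.float64(15.86), np.float64(-0.692)) (array([ 473.8, -334.8]), np.float64(12.7), np.float64(-0.665))
base (array([598.7,  40.7]), np.float64(12.74), np.float64(-0.826)) (array([600.3,  42.1]), np.float64(12.78), np.float64(-0.648))
```

Run:
```python
from fit import *
t=prep('t0');s=prep('s0'); out=[]
for C,d,p in((YEL,(64,160,6,42),(482,356,-.02)),(RED,(56,152,6,24),(475.5,-342,.165))):
    row=[]
    for S in(t,s):
        m=sil(S,*C,*p[:2]); im=S['up'].copy()
        cv2.drawContours(im,cv2.findContours(m,0,2)[0],-1,(255,0,0),1)
        r=fill(S,box(*p,*d),m.shape); cv2.drawContours(im,cv2.findContours((r>127).astype(np.uint8),0,2)[0],-1,(0,255,0),1)
        u,v=(np.array(proj_f(S,(p[0],p[1],20)))*K).astype(int); row.append(im[v-95:v+95,u-130:u+130])
    out.append(np.hstack(row))
o=np.vstack(out); cv2.imwrite('pics/ov.png',cv2.resize(o,None,fx=1.5,fy=1.5))
```

```text
(no output)
```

View pics/ov.png

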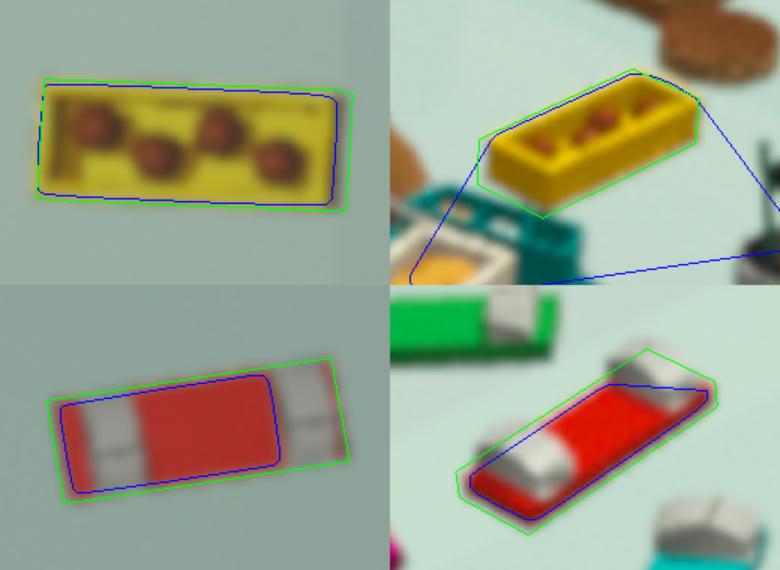

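The overlay confirms the poses (green boxes). Tier is at about (482,357), yaw -1.2°. The red lid is at about (475.5,-341), yaw 9.4°. Base is at (598.5,40.5), yaw 12.75°. First I'll rotate the tool.

Emit:
carry_out(increments=[[0,0,0,0,0,0.038,1],[0,0,0,0,0,0.038,1],[0,0,0,0,0,0.038,1],[0,0,0,0,0,0.038,1],[0,0,0,0,0,0.038,1],[0,0,0,0,0,0.038,1],[0,0,0,0,0,0.038,1],[0,0,0,0,0,0.038,1]], squeeze=25)

```text
time_s: 0.77
eef_pos: [165.0, 524.6, 302.3]
orientation: [0.0, 0.591, 0.806, -0.0]
force: [-0.6, 0.6, -0.0]
gripper_width: 1.002
grasp_force: 0.0
```

Emit:
carry_out(increments=[[0,0,0,0,0,0.035,1],[0,0,0,0,0,0.035,1],[0,0,0,0,0,0.035,1],[-0.02,0.04,0,0,0,0,1],[-0.02,0.04,0,0,0,0,1],[-0.02,0.04,0,0,0,0,1],[-0.02,0.04,0,0,0,0,1],[-0.02,0.04,0,0,0,0,1]])

```text
time_s: 1.43
eef_pos: [324.8, 440.5, 302.4]
orientation: [0.0, 0.714, 0.7, -0.0]
force: [-0.1, 0.9, 0.4]
gripper_width: 1.001
grasp_force: 0.0
```

Emit:
carry_out(increments=[[-0.02,0.04,0.01,0,0,0,1],[-0.02,0.04,0.01,0,0,0,1],[-0.02,0.04,0.01,0,0,0,1],[-0.02,0.04,0.01,0,0,0,1],[-0.02,0.04,0.01,0,0,0,1],[0,0,0,0,0,0,1],[0,0,0,0,0,0,1]])

```text
time_s: 2.02
eef_pos: [482.9, 357.5, 261.5]
orientation: [-0.0, 0.715, 0.699, -0.001]
force: [-0.4, -0.0, 0.1]
gripper_width: 0.999
grasp_force: 0.0
```

Emit:
carry_out(increments=[[0,0,0.045,0,0,0,1],[0,0,0.045,0,0,0,1],[0,0,0.045,0,0,0,1],[0,0,0.035,0,0,0,1],[0,0,0.02,0,0,0,1],[0,0,0,0,0,0,1],[0,0,0,0,0,0,0.6],[0,0,0,0,0,0,0.6]])

```text
time_s: 2.68
eef_pos: [482.0, 359.4, 112.4]
orientation: [0.0, 0.713, 0.701, 0.001]
force: [0.8, -0.0, 0.9]
gripper_width: 0.894
grasp_force: 0.0
```

Emit:
carry_out(increments=[[0,0,0,0,0,0,0.5],[0,0,0,0,0,0,0.5],[0,0,0,0,0,0,0.5],[0,0,0,0,0,0,0.5]])

```text
time_s: 3.02
eef_pos: [482.2, 358.8, 111.7]
orientation: [0.0, 0.714, 0.7, 0.001]
force: [-1.1, -0.3, 6.4]
gripper_width: 0.68
grasp_force: 25.0
```

Emit:
carry_out(increments=[[0,0,-0.02,0,0,0,0.5],[0,0,-0.045,0,0,0,0.5],[0,0,-0.05,0,0,0,0.5],[0,0,-0.05,0,0,0,0.5],[0,0,-0.05,0,0,0,0.5],[0,0,-0.025,0,0,0,0.5],[0,0,0,0,0,0,0.5],[0,0,0,0,0,0,0.5]])

```text
time_s: 3.68
eef_pos: [481.9, 358.5, 302.9]
orientation: [0.0, 0.714, 0.7, 0.001]
force: [0.1, -0.7, -3.5]
gripper_width: 0.676
grasp_force: 25.0
```

Run:
```python
from fit import *
snap('top','t1');snap('scene','s1'); t=prep('t1');s=prep('s1')
st=manip.state();q=st['orientation'];print(st['eef_pos'],q,np.degrees(2*np.arctan2(q[2],q[1])-np.pi/2),st['force'],st['gripper_width'])
x,y,z=st['eef_pos'];zo=z-111.7; o=[]
for S in(t,s):
    im=S['up'].copy(); r=fill(S,box(x,357,-.02,64,160,zo+6,zo+42),im.shape[:2]); cv2.drawContours(im,cv2.findContours((r>127).astype(np.uint8),0,2)[0],-1,(0,255,0),1)
    u,v=(np.array(proj_f(S,(x,y,zo)))*K).astype(int); o.append(im[v-95:v+95,u-130:u+130])
cv2.imwrite('pics/ov1.png',cv2.resize(np.hstack(o),None,fx=1.5,fy=1.5))
```

```text
[481.62158748 358.34878821 300.6068261 ] [-2.96212253e-04  7.13783519e-01  7.00364723e-01 -1.50142564e-03] -1.087322113608349 [ 0.51112883 -0.4115966  -1.68857429] 0.6803472300190708
```

View pics/ov1.png

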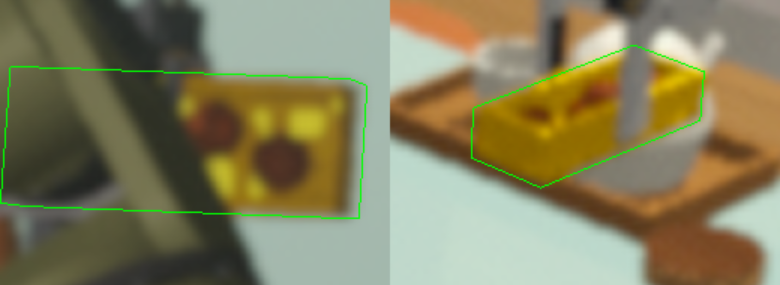

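The tier is held level and centred on the tool (the scene view agrees to about 1 mm, the top view puts it at y≈359). Next, over the base.

Emit:
carry_out(increments=[[0,0,0,0,0,-0.0385,0.5],[0,0,0,0,0,-0.0385,0.5],[-0.02,0,0,0,0,0,0.5],[-0.04,0.005,0,0,0,0,0.5],[-0.04,0.005,0,0,0,0,0.5],[-0.04,0.005,0,0,0,0,0.5],[-0.04,0.005,0,0,0,0,0.5],[-0.04,0.005,0,0,0,0,0.5]])

```text
time_s: 4.45
eef_pos: [540.4, 189.8, 300.6]
orientation: [-0.001, 0.624, 0.781, -0.001]
force: [0.8, 1.2, -2.9]
gripper_width: 0.681
grasp_force: 25.0
```

Emit:
carry_out(increments=[[-0.04,0.005,0,0,0,0,0.5],[-0.04,0.005,0,0,0,0,0.5],[-0.04,0.005,0,0,0,0,0.5],[-0.04,0.01,0,0,0,0,0.5],[-0.03,0.005,0,0,0,0,0.5],[-0.01,0.005,0,0,0,0,0.5],[0,0,0,0,0,0,0.5],[0,0,0,0,0,0,0.5]])

```text
time_s: 5.12
eef_pos: [602.8, 42.0, 301.2]
orientation: [-0.001, 0.624, 0.781, -0.001]
force: [-0.7, 0.9, -2.0]
gripper_width: 0.679
grasp_force: 25.0
```

```bash
cat >> h.py <<'E'
def go(x,y,yaw):
    st=manip.state();q=st['orientation'];p=st['eef_pos'];th=2*np.arctan2(q[2],q[1])-np.pi/2
    th=(th+np.pi/2)%np.pi-np.pi/2; d=np.array([x,y])-p[:2];R=2*np.arctan2(q[2],q[1])-np.pi/2
    print(p.round(1),'yaw',np.degrees(th).round(2),'dx,dy share',((np.array([[-np.sin(R),np.cos(R)],[np.cos(R),np.sin(R)]])@d)/800).round(4),'turn',((np.degrees(th)-yaw)/180).round(4),'tilt',q[[0,3]].round(4),'F',st['force'].round(1),st['gripper_width'].round(3))
E
python3 - <<'E'
from h import *
go(598.5,40.5,12.75)
E
```

```text
Traceback (most recent call last):
  File "h.py", line 15, in go
    print(p.round(1),'yaw',np.degrees(th).round(2),'dx,dy share',((np.array([[-np.sin(R),np.cos(R)],[np.cos(R),np.sin(R)]])@d)/800).round(4),'turn',((np.degrees(th)-yaw)/180).round(4),'tilt',q[[0,3]].round(4),'F',st['force'].round(1),st['gripper_width'].round(3))
                                                                                                                                                                                                                                          ^^^^^^^^^^^^^^^^^^^^^^^^^
AttributeError: 'float' object has no attribute 'round'
```

Emit:
carry_out(increments=[[-0.0006,-0.0056,0.02,0,0,0,0.5],[0,0,0.04,0,0,0,0.5],[0,0,0.035,0,0,0,0.5],[0,0,0.02,0,0,0,0.5],[0,0,0.01,0,0,0,0.5],[0,0,0,0,0,0,0.5]])

```text
time_s: 5.62
eef_pos: [598.0, 41.3, 200.9]
orientation: [-0.001, 0.624, 0.782, -0.001]
force: [0.1, -0.1, -2.7]
gripper_width: 0.681
grasp_force: 25.0
```

```bash
sed -i "s/,st\['gripper_width'\].round(3))/,st['gripper_width'])/" h.py
python3 - <<'E'
from fit import *
go(598.5,40.5,12.75)
snap('top','t2');snap('scene','s2'); t=prep('t2');s=prep('s2'); o=[]
st=manip.state(); x,y,z=st['eef_pos'];zo=z-111.7;yw=np.radians(12.75)
for S in(t,s):
    im=S['up'].copy()
    for b,c in((box(x,y,yw,64,160,zo+6,zo+42),(0,255,0)),(box(598.5,40.5,yw,70,168,34,80),(255,0,255))):
        r=fill(S,b,im.shape[:2]); cv2.drawContours(im,cv2.findContours((r>127).astype(np.uint8),0,2)[0],-1,c,1)
    u,v=(np.array(proj_f(S,(x,y,80)))*K).astype(int); o.append(im[v-110:v+110,u-130:u+130])
cv2.imwrite('pics/ov2.png',cv2.resize(np.hstack(o),None,fx=1.53,fy=1.53,interpolation=cv2.INTER_CUBIC))
E
```

```text
[598.   41.3 200.9] yaw 12.86 dx,dy share [-0.0012  0.0004] turn 0.0006 tilt [-0.0013 -0.0009] F [ 0.1 -0.1 -2.7] 0.6814035155181585
```

View pics/ov2.png

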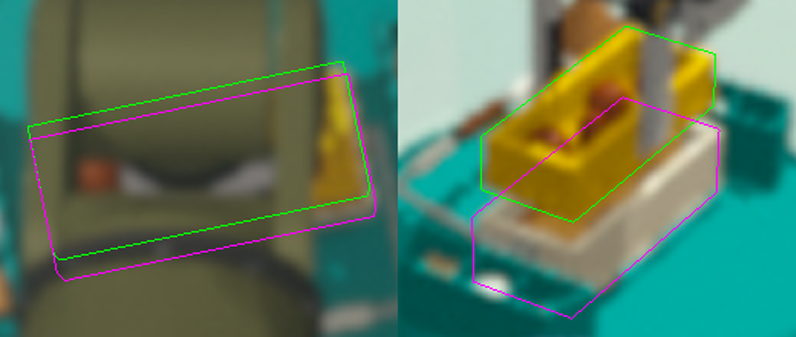

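The tier and base outlines line up with each other in the scene view. Lowering gently.

Emit:
carry_out(increments=[[-0.0006,0.0004,0.003,0,0,0,0.5],[0,0,0.003,0,0,0,0.5],[0,0,0.003,0,0,0,0.5],[0,0,0.002,0,0,0,0.5],[0,0,0.002,0,0,0,0.5],[0,0,0.002,0,0,0,0.5]])

```text
time_s: 6.22
eef_pos: [599.3, 39.7, 190.6]
orientation: [0.0, 0.624, 0.781, 0.0]
force: [0.1, 0.0, -2.5]
gripper_width: 0.679
grasp_force: 25.0
```

Emit:
carry_out(increments=[[0,0,0.0015,0,0,0,0.5],[0,0,0.001,0,0,0,0.5],[0,0,0.001,0,0,0,0.5],[0,0,0,0,0,0,0.5]])

```text
time_s: 6.55
eef_pos: [599.3, 39.7, 187.8]
orientation: [0.0, 0.624, 0.781, 0.0]
force: [1.5, 0.2, -2.1]
gripper_width: 0.679
grasp_force: 25.0
```

Emit:
carry_out(increments=[[0,0,0.001,0,0,0,0.5],[0,0,0.001,0,0,0,0.5],[0,0,0.001,0,0,0,0.5],[0,0,0.001,0,0,0,0.5],[0,0,0,0,0,0,0.5]])

```text
time_s: 6.97
eef_pos: [599.3, 39.7, 185.7]
orientation: [0.0, 0.624, 0.781, 0.0]
force: [-5.9, -0.5, 8.3]
gripper_width: 0.68
grasp_force: 25.0
```

Contact at exactly the expected seated height. Releasing and rising.

Emit:
carry_out(increments=[[0,0,0,0,0,0,0.72],[0,0,0,0,0,0,0.78],[0,0,0,0,0,0,0.85],[0,0,0,0,0,0,0.9],[0,0,-0.02,0,0,0,0.9],[0,0,-0.04,0,0,0,0.9],[0,0,-0.05,0,0,0,1],[0,0,-0.05,0,0,0,1]])

```text
time_s: 7.63
eef_pos: [598.9, 39.7, 313.7]
orientation: [-0.001, 0.624, 0.781, -0.0]
force: [0.5, -0.1, -0.0]
gripper_width: 0.986
grasp_force: 0.0
```

Run:
```python
from fit import *
go(475.5,-341,9.4)
s=snap('scene','s3'); s=prep('s3'); im=s['up']; yw=np.radians(12.75)
r=fill(s,box(598.5,40.5,yw,64,160,80,116),im.shape[:2]); cv2.drawContours(im,cv2.findContours((r>127).astype(np.uint8),0,2)[0],-1,(0,255,0),1)
u,v=(np.array(proj_f(s,(598,40,80)))*K).astype(int); cv2.imwrite('pics/ov3.png',cv2.resize(im[v-150:v+150,u-200:u+200],None,fx=2,fy=2,interpolation=cv2.INTER_CUBIC))
```

```text
[598.9  39.7 313.7] yaw 12.77 dx,dy share [-0.43   -0.2556] turn 0.0187 tilt [-0.0006 -0.0005] F [ 0.5 -0.1 -0. ] 0.9860280167315868
```

View pics/ov3.png

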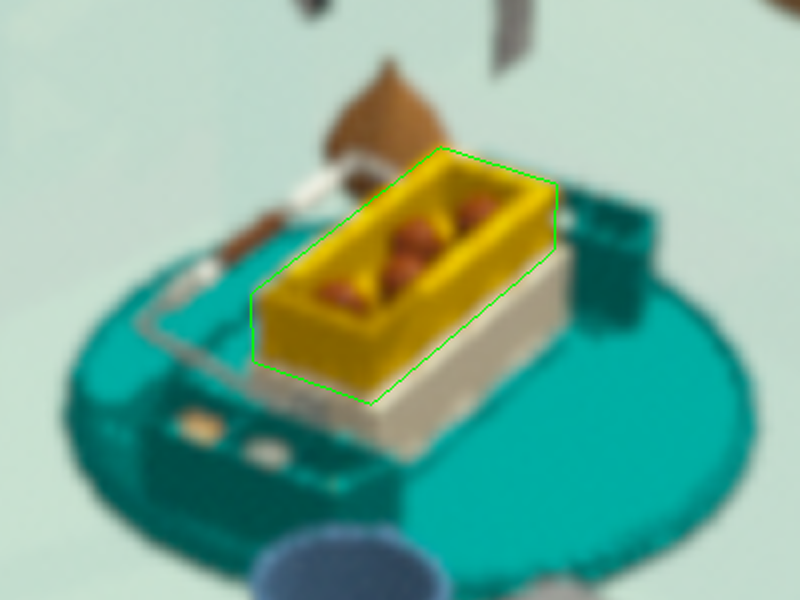

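The tier sits level on the base, on the predicted outline. Now the red lid.

Emit:
carry_out(increments=[[0,0,0,0,0,0.0187,1],[-0.02,-0.01,0,0,0,0,1],[-0.04,-0.02,0,0,0,0,1],[-0.04,-0.02,0,0,0,0,1],[-0.04,-0.02,0,0,0,0,1],[-0.04,-0.02,0,0,0,0,1],[-0.04,-0.02,0,0,0,0,1],[-0.04,-0.02,0,0,0,0,1]])

```text
time_s: 8.35
eef_pos: [529.9, -184.0, 312.5]
orientation: [0.0, 0.647, 0.763, 0.0]
force: [0.7, 0.1, -0.1]
gripper_width: 0.999
grasp_force: 0.0
```

Emit:
carry_out(increments=[[-0.04,-0.02,0.01,0,0,0,1],[-0.04,-0.02,0.01,0,0,0,1],[-0.04,-0.02,0.01,0,0,0,1],[-0.04,-0.02,0.01,0,0,0,1],[-0.024,-0.02,0.01,0,0,0,1],[0,0,0,0,0,0,1],[0,0,0,0,0,0,1]])

```text
time_s: 8.93
eef_pos: [475.2, -341.5, 272.0]
orientation: [-0.001, 0.648, 0.762, 0.0]
force: [0.9, 0.5, -0.3]
gripper_width: 1.002
grasp_force: 0.0
```

Run:
```python
from h import *
go(475.5,-341,9.4)
```

```text
[ 475.2 -341.5  272. ] yaw 9.29 dx,dy share [0.0006 0.0004] turn -0.0006 tilt [-0.0005  0.    ] F [ 0.9  0.5 -0.3] 1.0017118359298447
```

Emit:
carry_out(increments=[[0.0006,0.0004,0.045,0,0,0,1],[0,0,0.045,0,0,0,1],[0,0,0.045,0,0,0,1],[0,0,0.04,0,0,0,1],[0,0,0.02,0,0,0,1],[0,0,0.01,0,0,0,1],[0,0,0,0,0,0,1],[0,0,0,0,0,0,1]])

```text
time_s: 9.6
eef_pos: [476.8, -340.0, 109.8]
orientation: [0.001, 0.646, 0.763, 0.0]
force: [-0.2, -0.4, 0.5]
gripper_width: 1.002
grasp_force: 0.0
```

Emit:
carry_out(increments=[[0,0,0.0045,0,0,0,1],[0,0,0,0,0,0,0.6],[0,0,0,0,0,0,0.5],[0,0,0,0,0,0,0.4],[0,0,0,0,0,0,0.4],[0,0,0,0,0,0,0.4],[0,0,0,0,0,0,0.4],[0,0,0,0,0,0,0.4]])

```text
time_s: 10.27
eef_pos: [476.1, -340.3, 105.2]
orientation: [0.0, 0.647, 0.763, 0.0]
force: [-0.6, 0.3, 0.8]
gripper_width: 0.591
grasp_force: 25.0
```

Emit:
carry_out(increments=[[0,0,-0.02,0,0,0,0.4],[0,0,-0.045,0,0,0,0.4],[0,0,-0.05,0,0,0,0.4],[0,0,-0.05,0,0,0,0.4],[0,0,-0.05,0,0,0,0.4],[0,0,-0.04,0,0,0,0.4],[0,0,0,0,0,0,0.4],[0,0,0,0,0,0,0.4]])

```text
time_s: 10.93
eef_pos: [476.1, -340.4, 310.1]
orientation: [0.001, 0.647, 0.763, 0.0]
force: [-0.2, -0.0, -3.5]
gripper_width: 0.592
grasp_force: 25.0
```

Run:
```python
from fit import *
go(599.3,39.7,12.75)
snap('top','t4');snap('scene','s4'); t=prep('t4');s=prep('s4'); o=[]
st=manip.state(); x,y,z=st['eef_pos'];zo=z-105.2;yw=np.radians(9.3)
for S in(t,s):
    im=S['up'].copy()
    r=fill(S,box(x,y,yw,56,152,zo+6,zo+24),im.shape[:2]); cv2.drawContours(im,cv2.findContours((r>127).astype(np.uint8),0,2)[0],-1,(0,255,0),1)
    u,v=(np.array(proj_f(S,(x,y,zo)))*K).astype(int); o.append(im[v-110:v+110,u-130:u+130])
cv2.imwrite('pics/ov4.png',cv2.resize(np.hstack(o),None,fx=1.53,fy=1.53,interpolation=cv2.INTER_CUBIC))
```

```text
[ 476.1 -340.4  310.1] yaw 9.41 dx,dy share [0.4435 0.2296] turn -0.0186 tilt [0.0012 0.    ] F [-0.2 -0.  -3.5] 0.5916705480349581
```

View pics/ov4.png

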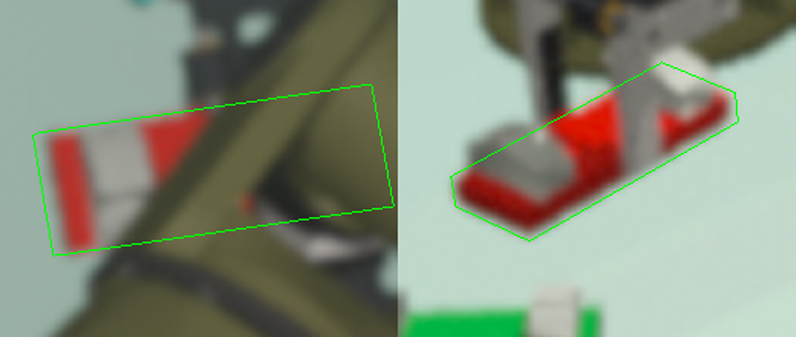

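The lid is held level; its centre is within about 1 mm of the tool. Carrying it over the tier.

Emit:
carry_out(increments=[[0,0,0,0,0,-0.0186,0.4],[0.02,0.012,0,0,0,0,0.4],[0.04,0.024,0,0,0,0,0.4],[0.04,0.024,0,0,0,0,0.4],[0.04,0.024,0,0,0,0,0.4],[0.04,0.024,0,0,0,0,0.4],[0.04,0.024,0,0,0,0,0.4],[0.04,0.024,0,0,0,0,0.4]])

```text
time_s: 11.7
eef_pos: [551.7, -108.0, 307.0]
orientation: [-0.002, 0.624, 0.781, -0.001]
force: [0.4, -0.8, -2.7]
gripper_width: 0.596
grasp_force: 25.0
```

Emit:
carry_out(increments=[[0.04,0.024,0,0,0,0,0.4],[0.04,0.024,0,0,0,0,0.4],[0.04,0.024,0,0,0,0,0.4],[0.04,0.024,0,0,0,0,0.4],[0.011,0.003,0,0,0,0,0.4],[0,0,0,0,0,0,0.4],[0,0,0,0,0,0,0.4],[0,0,0,0,0,0,0.4]])

```text
time_s: 12.37
eef_pos: [598.6, 39.9, 308.1]
orientation: [-0.001, 0.625, 0.781, -0.001]
force: [-0.7, 0.1, -1.7]
gripper_width: 0.593
grasp_force: 25.0
```

Run:
```python
from h import *
go(599,41,12.75)
```

```text
[598.6  39.9 308.1] yaw 12.7 dx,dy share [0.0013 0.0008] turn -0.0003 tilt [-0.0006 -0.0006] F [-0.7  0.1 -1.7] 0.5927358117821366
```

Emit:
carry_out(increments=[[0.0013,0.0008,0.02,0,0,0,0.4],[0,0,0.035,0,0,0,0.4],[0,0,0.025,0,0,0,0.4],[0,0,0.012,0,0,0,0.4],[0,0,0.006,0,0,0,0.4],[0,0,0,0,0,0,0.4],[0,0,0,0,0,0,0.4]])

```text
time_s: 12.95
eef_pos: [599.6, 41.7, 231.7]
orientation: [0.001, 0.624, 0.781, 0.0]
force: [-0.2, -0.5, -2.7]
gripper_width: 0.591
grasp_force: 25.0
```

Run:
```python
from fit import *
go(599,41,12.75)
snap('scene','s5'); s=prep('s5'); im=s['up'];yw=np.radians(12.75)
st=manip.state(); x,y,z=st['eef_pos'];zo=z-105.2
for b,c in((box(x,y-.8,yw,56,152,zo+6,zo+24),(0,255,0)),(box(599,40.2,yw,64,160,80,116),(255,0,255))):
    r=fill(s,b,im.shape[:2]); cv2.drawContours(im,cv2.findContours((r>127).astype(np.uint8),0,2)[0],-1,c,1)
u,v=(np.array(proj_f(s,(598,40,110)))*K).astype(int); cv2.imwrite('pics/ov5.png',cv2.resize(im[v-100:v+100,u-133:u+133],None,fx=3,fy=3,interpolation=cv2.INTER_CUBIC))
```

```text
[599.6  41.7 231.7] yaw 12.72 dx,dy share [-0.0007 -0.0009] turn -0.0002 tilt [0.0005 0.0004] F [-0.2 -0.5 -2.7] 0.5909713049812876
```

View pics/ov5.png

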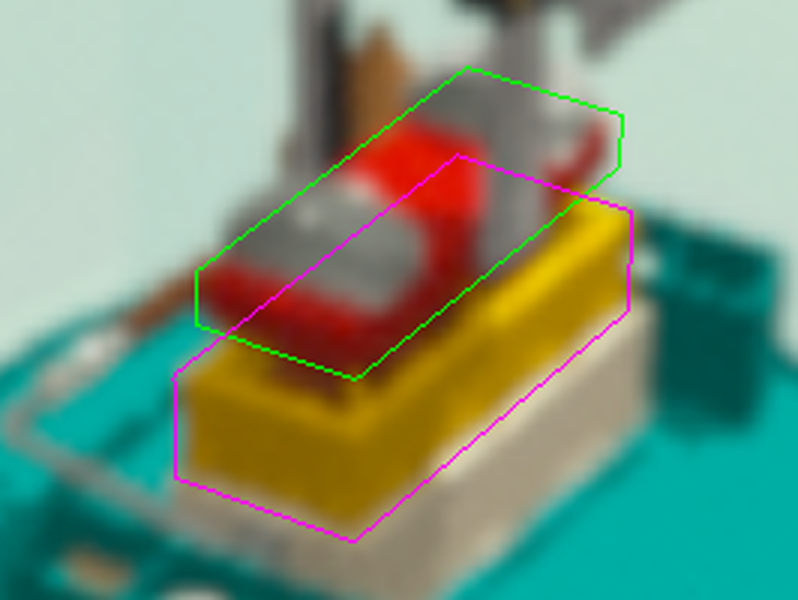

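The tier appears about half a pixel further right than modelled and the lid slightly left, so I'll nudge the lid +y by 1 mm and feel the way down.

Emit:
carry_out(increments=[[0.0012,-0.0004,0.003,0,0,0,0.4],[0,0,0.003,0,0,0,0.4],[0,0,0.003,0,0,0,0.4],[0,0,0.0015,0,0,0,0.4],[0,0,0,0,0,0,0.4],[0,0,0,0,0,0,0.4]])

```text
time_s: 13.5
eef_pos: [598.7, 43.1, 222.2]
orientation: [-0.0, 0.624, 0.781, 0.0]
force: [-0.1, 0.3, -2.3]
gripper_width: 0.591
grasp_force: 25.0
```

Emit:
carry_out(increments=[[0,0,0.001,0,0,0,0.4],[0,0,0.001,0,0,0,0.4],[0,0,0.001,0,0,0,0.4],[0,0,0.001,0,0,0,0.4],[0,0,0,0,0,0,0.4]])

```text
time_s: 13.92
eef_pos: [598.7, 43.1, 218.8]
orientation: [-0.0, 0.624, 0.781, -0.0]
force: [0.2, 0.1, -2.1]
gripper_width: 0.594
grasp_force: 25.0
```

Emit:
carry_out(increments=[[0,0,0.001,0,0,0,0.4],[0,0,0.001,0,0,0,0.4],[0,0,0.001,0,0,0,0.4],[0,0,0.001,0,0,0,0.4],[0,0,0,0,0,0,0.4]])

```text
time_s: 14.33
eef_pos: [598.7, 43.1, 215.6]
orientation: [-0.0, 0.624, 0.781, -0.0]
force: [-0.5, -1.2, -2.6]
gripper_width: 0.594
grasp_force: 25.0
```

Emit:
carry_out(increments=[[0,0,0.001,0,0,0,0.4],[0,0,0.001,0,0,0,0.4],[0,0,0,0,0,0,0.4]])

```text
time_s: 14.58
eef_pos: [598.7, 43.1, 215.1]
orientation: [0.0, 0.624, 0.781, 0.0]
force: [-4.4, 0.1, 7.3]
gripper_width: 0.592
grasp_force: 25.0
```

Seated at the expected height (215.1). Releasing, rising and looking.

Emit:
carry_out(increments=[[0,0,0,0,0,0,0.65],[0,0,0,0,0,0,0.7],[0,0,0,0,0,0,0.75],[0,0,0,0,0,0,0.8],[0,0,-0.02,0,0,0,0.8],[0,0,-0.04,0,0,0,0.8],[0,0,-0.05,0,0,0,0.6],[0,0,-0.03,0,0,0,0.5]])

```text
time_s: 15.25
eef_pos: [598.9, 43.1, 330.0]
orientation: [0.001, 0.624, 0.781, 0.001]
force: [-0.2, 0.6, 0.5]
gripper_width: 0.693
grasp_force: 0.0
```

Emit:
carry_out(increments=[[-0.05,0,0,0,0,0,0.5],[-0.05,0,0,0,0,0,0.5],[-0.05,0,0,0,0,0,0.4],[0,0,0,0,0,0,0.4]])

```text
time_s: 15.58
eef_pos: [625.7, -79.8, 325.7]
orientation: [0.0, 0.626, 0.78, -0.0]
force: [-0.6, -0.6, -0.2]
gripper_width: 0.421
grasp_force: 0.0
```

Run:
```python
from fit import *
go(599,41,12.75)
snap('scene','s6');snap('top','t6'); o=[]
for n,K2 in(('t6',3.4),('s6',3.4)):
    s=load(n);T=np.linalg.inv(s['cam_to_world']); s['Ti']=T; u,v=np.array(proj_f(s,(575,40,100))).astype(int); print(n,u,v)
    o.append(cv2.resize(s['frame'][v-40:v+40,u-40:u+40],None,fx=5,fy=5,interpolation=cv2.INTER_CUBIC))
cv2.imwrite('pics/ov6.png',np.hstack(o))
for th in(.15,.25,.35,.5):
    c,q=np.cos(th)*92,np.sin(th)*92; yw=np.radians(12.75); P=(598.5-c*np.cos(yw),40.5-c*np.sin(yw),68+q); print(th,np.round(P,1),[proj(load(n),P) for n in('t6','s6')])
```

```text
[625.7 -79.8 325.7] yaw 12.49 dx,dy share [0.1546 0.    ] turn -0.0014 tilt [ 0.0003 -0.0005] F [-0.6 -0.6 -0.2] 0.42100590461598675
t6 274 195
s6 289 198
0.15 [509.8  20.4  81.7] [array([280.5, 217.2]), array([273.8, 198. ])]
0.25 [511.6  20.8  90.8] [array([280.3, 216.4]), array([274.2, 196.1])]
0.35 [514.2  21.4  99.5] [array([280. , 215.4]), array([274.8, 194.3])]
0.5 [519.8  22.7 112.1] [array([279.6, 213.2]), array([276. , 191.8])]
```

View pics/ov6.png

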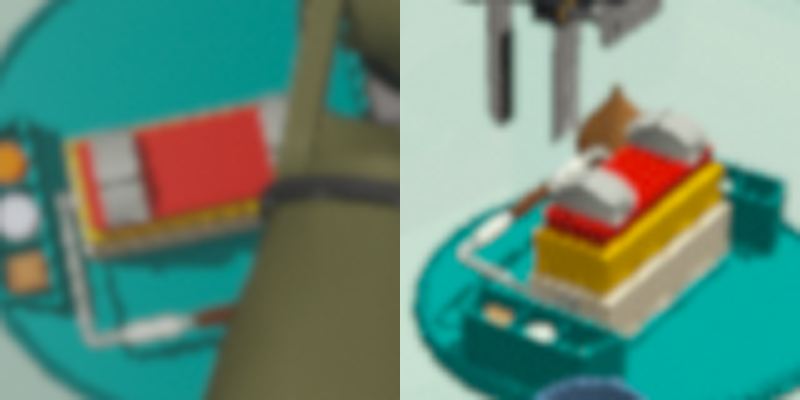

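Run:
```python
from h import *
s=load('s3'); c=(np.array(proj(s,(598,40,80)))*4).astype(int); print(((c-[200,150])+np.array([251.5,238.5])/2)/4-.375)
f=s['frame'];h=cv2.cvtColor(f,cv2.COLOR_BGR2HSV); m=cv2.inRange(h,(0,90,30),(18,255,150)); m[:,:262]=0;m[:,290:]=0;m[:185]=0;m[208:]=0
n,l,st,ce=cv2.connectedComponentsWithStats(m); print(st[1:],ce[1:].round(1))
```

```text
[274.8125 197.1875]
[[285 185   5   2  10]
 [287 190   3   2   5]
 [272 195   7   5  14]
 [283 204   6   3   9]] [[287.  185.5]
 [288.2 190.4]
 [274.9 196.9]
 [285.6 204.8]]
```

The grip sits at pixel (274.9,197), so the bail is at about 0.19 rad and the grip at about (510.5, 20.6, 86). Moving above it.

Emit:
carry_out(increments=[[0.02,-0.015,0,0,0,-0.0014,0.4],[0.04,-0.03,0,0,0,0,0.4],[0.04,-0.03,0,0,0,0,0.4],[0.04,-0.03,0,0,0,0,0.4],[0.0137,-0.0084,0.03,0,0,0,0.4],[0,0,0.03,0,0,0,0.4],[0,0,0,0,0,0,0.4],[0,0,0,0,0,0,0.4]])

```text
time_s: 16.35
eef_pos: [509.0, 26.4, 278.4]
orientation: [-0.001, 0.622, 0.783, -0.0]
force: [0.4, -0.6, 1.2]
gripper_width: 0.399
grasp_force: 0.0
```

Run:
```python
from h import *
go(510.5,20.6,12.75)
```

```text
[509.   26.4 278.4] yaw 13.09 dx,dy share [-0.0075  0.0002] turn 0.0019 tilt [-0.0005 -0.0003] F [ 0.4 -0.6  1.2] 0.3993268532585204
```

Emit:
carry_out(increments=[[-0.0075,0.0002,0.02,0,0,0.0019,0.4],[0,0,0.04,0,0,0,0.4],[0,0,0.035,0,0,0,0.4],[0,0,0.02,0,0,0,0.4],[0,0,0,0,0,0,0.4],[0,0,0,0,0,0,0.4]])

```text
time_s: 16.85
eef_pos: [511.4, 19.7, 187.3]
orientation: [0.0, 0.625, 0.781, 0.0]
force: [0.8, 0.8, 1.3]
gripper_width: 0.399
grasp_force: 0.0
```

Run:
```python
from h import *
go(510.5,20.6,12.75)
s=snap('scene','s7'); u,v=proj(s,(510,20,100)).astype(int)
cv2.imwrite('pics/ov7.png',cv2.resize(s['frame'][v-40:v+40,u-50:u+50],None,fx=6,fy=6,interpolation=cv2.INTER_CUBIC))
```

```text
[511.4  19.7 187.3] yaw 12.66 dx,dy share [ 0.0014 -0.0009] turn -0.0005 tilt [0.0002 0.0002] F [0.8 0.8 1.3] 0.39942405516490276
```

View pics/ov7.png

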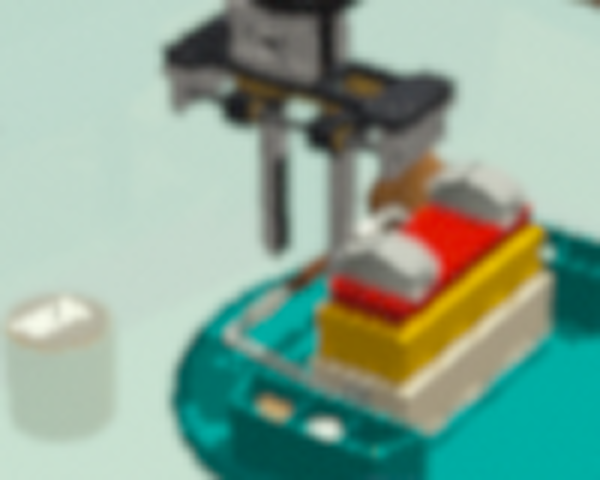

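The two fingers straddle the brown grip at about (310,270). Descending and closing.

Emit:
carry_out(increments=[[0.0007,-0.0009,0.01,0,0,0,0.4],[0,0,0.008,0,0,0,0.4],[0,0,0.007,0,0,0,0.4],[0,0,0,0,0,0,0.4],[0,0,0,0,0,0,0.1],[0,0,0,0,0,0,0.1],[0,0,0,0,0,0,0.1],[0,0,0,0,0,0,0.1]], squeeze=15)

```text
time_s: 17.57
eef_pos: [510.0, 20.1, 166.5]
orientation: [0.0, 0.625, 0.781, 0.0]
force: [3.8, 1.2, 0.4]
gripper_width: 0.152
grasp_force: 1.9
```

Emit:
carry_out(increments=[[0,0,0,0,0,0,0.1],[0,0,0,0,0,0,0.1],[0,0,0,0,0,0,0.1]])

```text
time_s: 17.82
eef_pos: [510.4, 20.1, 166.6]
orientation: [0.001, 0.625, 0.781, 0.001]
force: [5.3, 2.0, 0.2]
gripper_width: 0.133
grasp_force: 15.0
```

Emit:
carry_out(increments=[[0,0.0049,-0.0177,0,0,0,0.1],[0,0.0071,-0.0157,0,0,0,0.1],[0,0.0094,-0.0145,0,0,0,0.1],[0,0.0114,-0.0129,0,0,0,0.1],[0,0.0132,-0.011,0,0,0,0.1],[0,0.0147,-0.009,0,0,0,0.1],[0,0.0159,-0.0067,0,0,0,0.1],[0,0,0,0,0,0,0.1]])

```text
time_s: 18.48
eef_pos: [571.2, 33.8, 238.8]
orientation: [0.001, 0.625, 0.781, 0.001]
force: [-6.5, -0.4, 20.8]
gripper_width: 0.129
grasp_force: 15.0
```

Run:
```python
from h import *
go(598.7,40.5,12.75)
```

```text
[571.2  33.8 238.8] yaw 12.68 dx,dy share [0.0007 0.0354] turn -0.0004 tilt [0.0011 0.0008] F [-6.5 -0.4 20.8] 0.12944299376917914
```

The bail pushes the tool up with 20 N, so I'm tracking a few mm low. Raising to relieve it.

Emit:
carry_out(increments=[[0,0,-0.003,0,0,0,0.1],[0,0,-0.002,0,0,0,0.1],[0,0,0,0,0,0,0.1]])

```text
time_s: 18.73
eef_pos: [569.5, 33.5, 239.8]
orientation: [-0.0, 0.625, 0.781, -0.0]
force: [3.1, 0.9, -5.7]
gripper_width: 0.132
grasp_force: 15.0
```

Emit:
carry_out(increments=[[0,0.0045,-0.001,0,0,0,0.1],[0,0.0045,-0.0013,0,0,0,0.1],[0,0.0044,-0.0015,0,0,0,0.1],[0,0.0044,-0.0015,0,0,0,0.1],[0,0,0,0,0,0,0.1]])

```text
time_s: 19.15
eef_pos: [584.0, 36.7, 244.4]
orientation: [-0.0, 0.625, 0.781, -0.0]
force: [1.7, 0.7, -5.4]
gripper_width: 0.135
grasp_force: 15.0
```

Run:
```python
from h import *
go(598.7,40.5,12.75)
```

```text
[584.   36.7 244.4] yaw 12.67 dx,dy share [0.0006 0.0189] turn -0.0004 tilt [-0.0001 -0.0001] F [ 1.7  0.7 -5.4] 0.13466147331921177
```

Emit:
carry_out(increments=[[0,0.0045,-0.0013,0,0,0,0.1],[0,0.0045,-0.0012,0,0,0,0.1],[0,0.0053,-0.001,0,0,0,0.1],[0,0.0053,-0.0007,0,0,0,0.1],[0,0,0,0,0,0,0.1]])

```text
time_s: 19.57
eef_pos: [599.3, 40.2, 247.2]
orientation: [-0.0, 0.625, 0.781, -0.0]
force: [1.6, -0.2, -11.4]
gripper_width: 0.13
grasp_force: 15.0
```

Emit:
carry_out(increments=[[0,0.0047,0.0008,0,0,0,0.1],[0,0.0047,0.001,0,0,0,0.1],[0,0.004,0.001,0,0,0,0.1],[0,0.004,0.0012,0,0,0,0.1],[0,0.002,0.0005,0,0,0,0.1],[0,0,0,0,0,0,0.1]])

```text
time_s: 20.07
eef_pos: [614.0, 43.5, 244.6]
orientation: [-0.0, 0.625, 0.781, -0.0]
force: [-8.5, -0.7, -1.2]
gripper_width: 0.132
grasp_force: 15.0
```

Run:
```python
from h import *
go(598.7,40.5,12.75)
```

```text
[614.   43.5 244.6] yaw 12.68 dx,dy share [ 0.0005 -0.0195] turn -0.0004 tilt [-0.0004 -0.0004] F [-8.5 -0.7 -1.2] 0.13249064258141893
```

At the stop: the tool reads -8.5 N. Letting go and rising.

Emit:
carry_out(increments=[[0,0,0,0,0,0,0.3],[0,0,0,0,0,0,0.4],[0,0,0,0,0,0,0.4],[0,0,-0.02,0,0,0,0.4],[0,0,-0.04,0,0,0,0.4],[0,0,-0.04,0,0,0,0.4],[0,-0.05,0,0,0,0,0.4],[0,-0.05,0,0,0,0,0.4]])

```text
time_s: 20.73
eef_pos: [536.4, 25.9, 326.4]
orientation: [0.002, 0.625, 0.781, 0.002]
force: [0.2, -0.6, -1.2]
gripper_width: 0.398
grasp_force: 0.0
```

Emit:
carry_out(increments=[[0,-0.05,0,0,0,0,0.4],[0,-0.05,0,0,0,0,0.4],[0,-0.05,0,0,0,0,0.4],[0,0,0,0,0,0,0.4],[0,0,0,0,0,0,0.4]])

```text
time_s: 21.15
eef_pos: [418.2, -0.6, 325.6]
orientation: [0.002, 0.625, 0.781, 0.001]
force: [0.7, -0.5, 1.1]
gripper_width: 0.399
grasp_force: 0.0
```

Run:
```python
from h import *
o=[]
for n,g in(('top','t8'),('scene','s8')):
    s=snap(n,g); u,v=proj(s,(598,40,110)).astype(int); o.append(cv2.resize(s['frame'][v-40:v+40,u-40:u+40],None,fx=5,fy=5,interpolation=cv2.INTER_CUBIC))
    yw=np.radians(12.75)
    for th in(1.5,1.571,1.711):
        R=94;x=-R*np.cos(th); P=(598.5+x*np.cos(yw),40.5+x*np.sin(yw),68+R*np.sin(th)); print(n,th,(proj(s,P)-[u-40,v-40])*5+2+[0 if n=='top' else 400,0])
cv2.imwrite('pics/ov8.png',np.hstack(o))
```

```text
top 1.5 [202.5 199.5]
top 1.571 [200.5 189. ]
top 1.711 [196.  167.5]
scene 1.5 [596.5 140. ]
scene 1.571 [604. 142.]
scene 1.711 [619.5 148.5]
```

View pics/ov8.png

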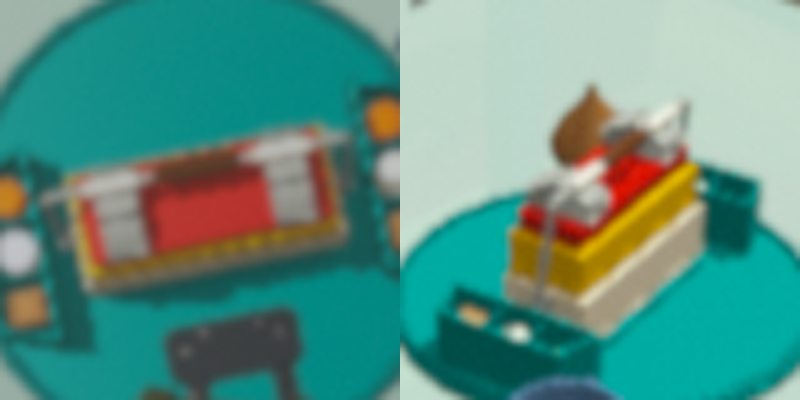

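The grip is at (198,167) in the top view, matching the 1.711 prediction of (196,167.5). The stack is level and the gripper is clear, so I'm handing in.

```bash
python3 -c "
from bench import manip
print(manip.finish_job())"
```

```text
the job is handed in; nothing more can be done
None
```

I handed the job in at about 21 s with the yellow tier and red lid seated level and the bail over against its stop, judging by the last pictures and the contact heights; the hand-in call returned no verdict.

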